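Balance the centrifuge rotor and close it

ROBOT

A 6-joint arm with a two-finger parallel gripper is mounted at the origin on a cart in front of the work surface, level with it; the furniture and walls round the work are solid. World frame = base frame: x ahead of the robot, y to its left, z up, the work surface at z = 0. Lengths are in mm, angles in rad, forces in N, time in s.
With the tool pointing down it reaches from about 350 to 975 mm from the base axis. Payload 7.1 kg.
Tool frame: the origin (TCP) lies at the very end of the fingers, on their centre line; the grasp point (between the pads) lies 19 mm behind it; z points along the fingers, y is the direction in which the jaws open and shut (so a half turn about z gives the same grasp; the last joint's range is limited). The gripper opens to 88 mm and grips with 3 to 60 N. Pads are 20 mm wide; open, the fingers measure 115 mm over their backs; the gripper's body (75 mm by 178 mm) begins 61 mm behind the grasp point.
Start: joints at [-1.188, 0.423, 1.63, -0, 1.089, -0.019], TCP at [244.438, -575.2, 222.675] pointing down, gripper open.
Joint ranges: [-3, 3], [-0.9, 2.11], [0.09, 2.58], [-1.31, 4.45], [0.11, 2.69], [-2.54, 2.54]. Speed limits (rad/s): [2.39, 2.39, 3.01, 3.14, 3.14, 3.14].

INTERFACE

Orientations are given as a rotation vector (axis times angle).
In Python, from workcell import readout, imaging, close_job gives the robot as it stands.
- The arm moves only by the tool carry_out, never from a script. Its argument "rows" is a list of rows, each a list of 3 entries, a list of its own where there are three numbers: the shift along the tool's x, y, z in m, then the turn, a rotation vector about the tool's x, y, z in rad, then the closure, from 0 (fully open) to 1 (shut). In form: [[[dx, dy, dz], [wx, wy, wz], hand], ...]. A call has 1 to 12 rows; each row shifts and turns the commanded pose from where the row before left it, along the tool's axes as they then stand; what a row does not reach is not made up. A row lasts 1/12 s, in which the tool goes at most 41.7 mm and 7.16 degrees, less where a joint would pass 70% of its speed; a pose out of reach is approached as far as the arm can. A call with a gripper value outside its range is refused whole. The fingers move at their own pace and stop on an object; the grip force is fixed at half the most. Time passes only in rows, so rows that do not move let the fingers close. It gives the time, the measured TCP pose, the force and the opening at its end, in the units of the state.
- readout.get_obs(): the state, without advancing time (a new reading comes with each control period).
- imaging.get_image(name): name is "scene" or "top"; returns the picture (400x640x3 uint8, red, green, blue); there is no depth.
- imaging.camera_params(name): a dict with "fx", "fy", "cx", "cy" (pixels), "rvec" (rotation vector, rad) and "tvec" (3), from world to camera coordinates, as OpenCV has them. Camera axes: x right, y down, z forward; pixel columns grow to the right and rows downward; lengths in mm; the calibration is good to about 2 mm. A picture is of the moment at which its call begins. camera_params takes no time and is no camera call.
- close_job(): hands the job in, once; it reports no verdict.
The state is a dict: "t": time; "qpos": joint angles; "qvel": joint speeds; "joint_torque": joint torques, N m; "ee_pos": TCP position; "orientation": TCP orientation; "ft_force": force on the tool from outside, world axes, zero at the start; "moment": the same for the moment, N m; "width": finger opening in mm.
Only numpy, scipy, OpenCV 4.12 (cv2) and the standard library are available. Lean on these libraries where they do the work, as an engineer would, in place of code of your own. Each camera call takes 0.05 s, during which the arm holds its last target.

TASK

The centrifuge rotor has been loaded out of balance: vials with the same cap colour weigh the same and must sit directly opposite each other, but none of them do. Swap vials between the bores until the two black-capped, the two white-capped and the two blue-capped ones each face their twin across the hub, all six standing fully down in the bores (a well of the white stand is free for parking one), then put the lid on over the spindle stud so that it rests level on the hub. Do not knock over the glass flask that stands nearest.

Things in the scene. Friction and masses are not known exactly. Their poses are not given: they have to be found in the camera images.
- rotor: Round silver-white rotor, 224 mm across, fixed. Origin on its axis at bench level, z up. Deck 60 mm high; six upright bores, all full, 80 mm from the axis at 0, 60 .. 300 deg from its x axis: 42 mm wide (48 at the deck), 24 mm deep; a seated vial's centre is at 63.5 mm and it stands 31 mm proud. Mid hub 54 mm across with flat shoulder at 96 mm height; on it a spindle stud, 9 mm across, to 116 mm.
- lid_knob (a point): Rotor lid, 0.2 kg, lying rim down: pale see-through disc 224 mm across, aluminium rim 15 mm high, black knob in the middle, 33 mm across, from 19 to 49 mm above the lid's underside. The point: mid knob on the axis, 32 mm above the underside, z up. The knob's 25 mm hole drops loosely over the stud; the disc then rests on the hub, clear of the caps, and this point is 116 mm above the bench.
- stand: White vial stand, 58 x 116 mm, 30 mm high, fixed on the bench. Origin at the centre of its underside. Two empty wells at 28 mm to either side of the centre along its own y axis, each 42 mm wide and 20 mm deep (floor 10 mm above the bench).
- flask: Glass volumetric flask with a round bulb, long neck and stopper, 60 mm across, 179 mm tall, standing behind the work. Origin at the centre of its underside, z up. Not to be knocked over.
- amber_1 (a point): Amber glass screw-cap vial with a black cap, one of an interchangeable pair, 27 mm across and 55 mm tall over the cap, about 30 g, flat bottom. The point is its centre, half-way up (27.5 mm above its underside), z up the vial.
- white_1 (a point): Clear glass screw-cap vial with a white cap, one of an interchangeable pair, 27 mm across and 55 mm tall over the cap, about 30 g, flat bottom. The point is its centre, half-way up (27.5 mm above its underside), z up the vial.
- white_2 (a point): Clear glass screw-cap vial with a white cap, one of an interchangeable pair, 27 mm across and 55 mm tall over the cap, about 30 g, flat bottom. The point is its centre, half-way up (27.5 mm above its underside), z up the vial.
- blue_1 (a point): Clear glass screw-cap vial with a blue cap, one of an interchangeable pair, 27 mm across and 55 mm tall over the cap, about 30 g, flat bottom. The point is its centre, half-way up (27.5 mm above its underside), z up the vial.
- blue_2 (a point): Clear glass screw-cap vial with a blue cap, one of an interchangeable pair, 27 mm across and 55 mm tall over the cap, about 30 g, flat bottom. The point is its centre, half-way up (27.5 mm above its underside), z up the vial.
- amber_2 (a point): Amber glass screw-cap vial with a black cap, one of an interchangeable pair, 27 mm across and 55 mm tall over the cap, about 30 g, flat bottom. The point is its centre, half-way up (27.5 mm above its underside), z up the vial.
Mind the look-alikes: they are no part of the job. Leave any turquoise look-alike of the part that bears amber_2 alone.

How it is judged:
By the outcome, as a careful person would: the job done as asked, in the order asked, and still so for the second after the job is handed in, with the robot touching nothing.
It also fails if it takes over 96 s, if anything falls off the work surface, if the arm or the gripper's body presses on something with over 40 N, if the wrist force passes 120 N, or if a joint passes its speed limit or range.

## Working session

There is one attempt and no reset: what is moved stays moved. The work goes in short steps, Python scripts to look and compute and a tool call to move; the robot and the scene stay as the last step left them, time stands still between calls to the robot, and variables do not carry over. Pictures are saved under pics/ and viewed, and the job is handed in when it is done.

Besides the shell and the picture viewer there is one more tool, called after "Call:" by a JSON object that holds its "op" and its "data". carry_out: Moves the arm, as the interface text tells. Its arguments: {"type":"object","properties":{"rows":{"type":"array","items":{"type":"array"}}},"required":["rows"]}

```bash
mkdir -p pics; ls; python3 - <<'E'
from workcell import readout, imaging
import cv2
print(readout.get_obs())
for n in ("scene","top"):
    im=imaging.get_image(n); cv2.imwrite(f"pics/{n}0.png",im[:,:,::-1]); print(imaging.camera_params(n))
E
```

```text
pics
{'t': 0.0, 'qpos': array([-1.18800192e+00,  4.23827739e-01,  1.63069519e+00,  2.44451167e-06,
        1.08860542e+00, -1.90003698e-02]), 'qvel': array([-1.00366475e-04, -6.85198902e-04,  4.53366972e-05,  2.83889220e-04,
       -8.11876795e-05,  8.90692104e-04]), 'joint_torque': array([-3.18892780e-04, -5.44608843e+01, -2.73673904e+01,  6.44085975e-02,
        2.27271288e-02, -1.47124433e-04]), 'ee_pos': array([ 244.23292327, -574.69259063,  221.90784203]), 'orientation': array([-3.07692859e+00, -6.26597663e-01,  4.32816111e-04]), 'ft_force': array([-0.01516344, -1.30028668,  0.08778699]), 'moment': array([-0.00182904, -0.0301261 , -0.02930638]), 'width': 87.80383892683861}
{'fx': 393.7798364975016, 'fy': 393.7798364975016, 'cx': 319.33051917306796, 'cy': 206.55346834875607, 'rvec': array([ 1.93748758, -1.08749623,  0.55098276]), 'tvec': array([-254.23977544,  380.51941507,  660.92789177])}
{'fx': 376.16916305214437, 'fy': 376.16916305214437, 'cx': 320.4322952014528, 'cy': 199.90509213375628, 'rvec': array([ 2.1274328 , -2.14012229,  0.15394048]), 'tvec': array([ 66.04729385, 622.90315321, 949.04257521])}
```

View pics/scene0.png

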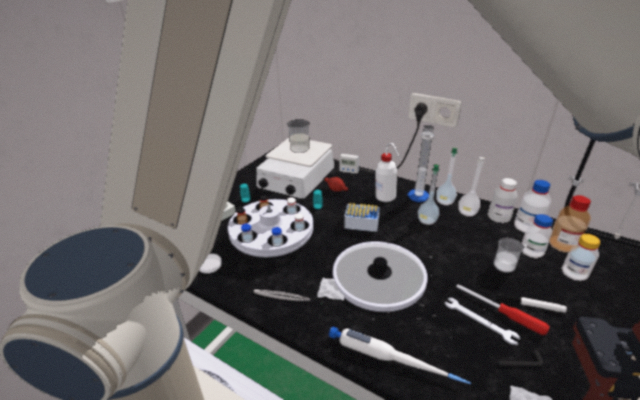

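View pics/top0.png

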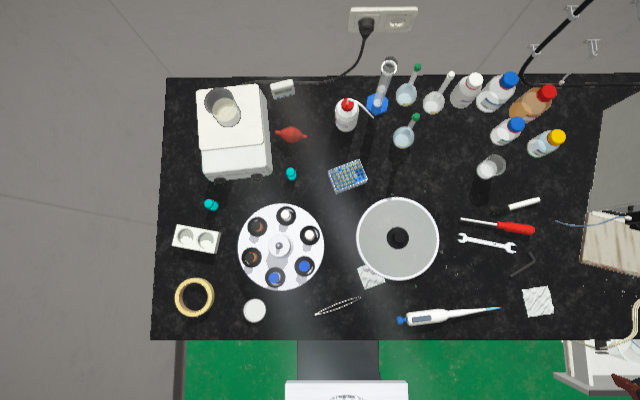

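```bash
cat > h.py <<'E'
import numpy as np, cv2
from workcell import readout, imaging
from scipy.spatial.transform import Rotation as R
def ray(n,u,v):
    p=imaging.camera_params(n); Rm=R.from_rotvec(p["rvec"]).as_matrix()
    d=Rm.T@np.array([(u-p["cx"])/p["fx"],(v-p["cy"])/p["fy"],1]); c=-Rm.T@p["tvec"]; return c,d
def at(n,u,v,z):
    c,d=ray(n,u,v); return (c+d*(z-c[2])/d[2])[:2]
def proj(n,P):
    p=imaging.camera_params(n); K=np.array([[p["fx"],0,p["cx"]],[0,p["fy"],p["cy"]],[0,0,1.]])
    return cv2.projectPoints(np.atleast_2d(np.float64(P)),p["rvec"],p["tvec"],K,None)[0][:,0]
def crop(n,x0,y0,w,h,s,out,im=None,pts=[]):
    if im is None: im=imaging.get_image(n)
    c=cv2.resize(im[y0:y0+h,x0:x0+w,::-1],None,fx=s,fy=s,interpolation=cv2.INTER_CUBIC)
    for k in range((x0//20+1)*20,x0+w,20): cv2.putText(c,str(k),(int((k-x0+.5)*s),10),0,.35,(0,255,255)); cv2.line(c,(int((k-x0+.5)*s),12),(int((k-x0+.5)*s),20),(0,255,255))
    for k in range((y0//20+1)*20,y0+h,20): cv2.putText(c,str(k),(0,int((k-y0+.5)*s)),0,.35,(0,255,255))
    for q in pts: cv2.circle(c,(int((q[0]-x0+.5)*s),int((q[1]-y0+.5)*s)),2,(0,255,0),-1)
    cv2.imwrite(out,c)
E
python3 - <<'E'
from h import *
im=cv2.imread("pics/top0.png")[:,:,::-1]
crop("top",150,180,200,150,4,"pics/c1.png",im)
crop("top",310,100,150,200,3,"pics/c2.png",im)
im=cv2.imread("pics/scene0.png")[:,:,::-1]
crop("scene",200,140,240,180,3.3,"pics/c3.png",im)
E
```

```text
(no output)
```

View pics/c1.png

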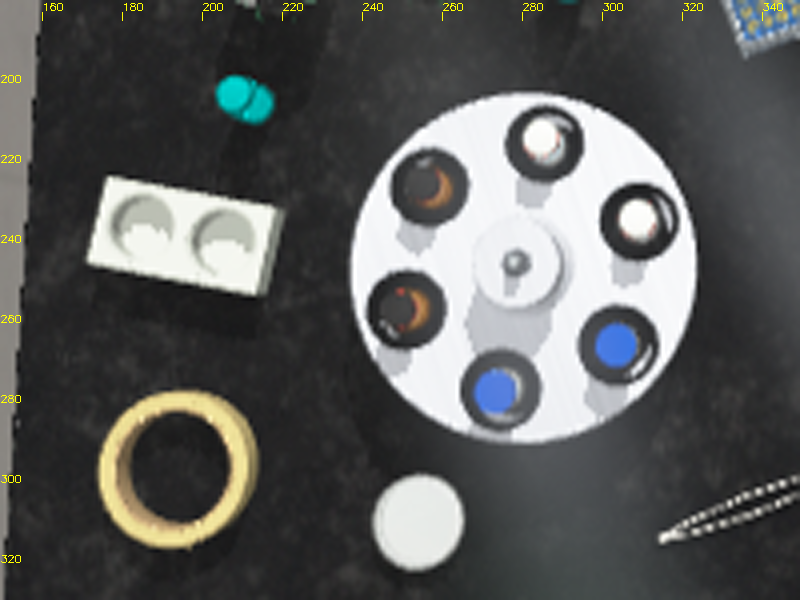

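View pics/c2.png

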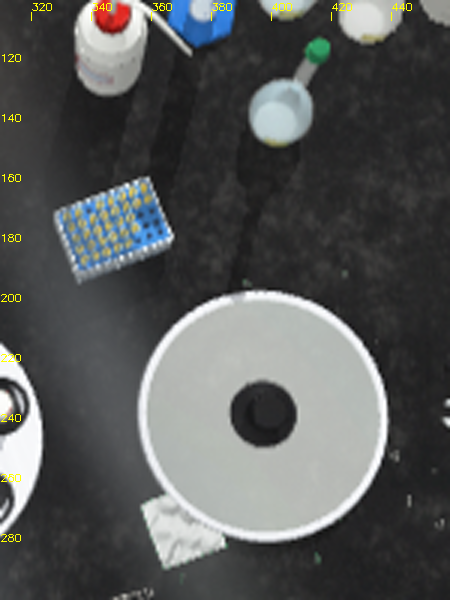

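View pics/c3.png

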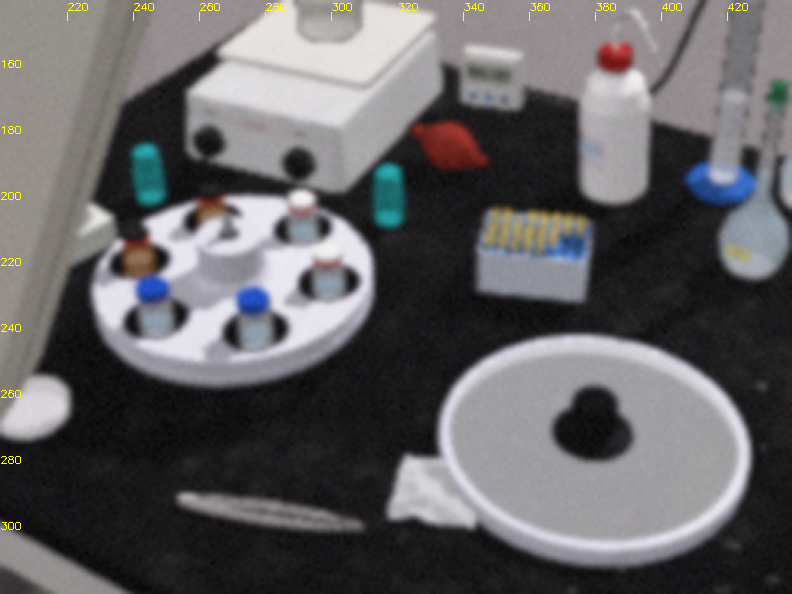

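```bash
python3 - <<'E'
from h import *
from scipy.optimize import least_squares
f=lambda x,y,s=4,x0=150,y0=180:(x/s+x0-.5,y/s+y0-.5)
b=[(429,187),(545,144),(639,222),(619,345),(501,389),(406,309)]
P=np.array([at("top",*f(*q),60) for q in b]); c=P.mean(0)
print("bores",P.round(1).tolist(),"c",c, np.hypot(*(P-c).T))
print("ang",np.degrees(np.arctan2(*(P-c).T[::-1])))
print("deck c",at("top",*f(524,267),60),"stud",at("top",*f(516,262),116))
for q in [(541,140),(637,219),(616,344),(495,392)]: print("cap",at("top",*f(*q),91))
for q in [(142,228),(224,242),(108,177),(280,207),(262,296),(88,264)]: print("stand",at("top",*f(*q),30))
print("lid rim",at("top",*f(263,416.5,3,310,100),15),"knob",at("top",*f(267,408,3,310,100),49),"flange",at("top",*f(264,413.5,3,310,100),19))
g=lambda x,y:(x/3.3+200-.5,y/3.3+140-.5)
print("scene knob",at("scene",*g(595,405),49))
print("scene knob edge top",at("scene",*g(595,405),40))
print("scene caps w",at("scene",*g(301,200),89),at("scene",*g(327,254),89),"bl",at("scene",*g(253,299),89),at("scene",*g(153,289),89), "deck",at("scene",*g(233,277),60))
o=readout.get_obs();print(R.from_rotvec(o["orientation"]).as_matrix().round(3))
E
```

```text
bores [[553.3, 228.3], [581.0, 153.0], [529.8, 91.6], [451.5, 104.4], [424.2, 179.6], [474.9, 241.4]] c [502.46756098 166.38960895] [80.14550332 79.6706297  79.63351257 80.2534949  79.34574128 79.94229429]
ang [  50.59265935   -9.67411969  -69.89798024 -129.44501137  170.44068655
  110.1617659 ]
deck c [501.31427305 165.7998549 ] stud [502.40332826 164.05736897]
cap [579.95078032 152.284376  ]
cap [529.73061158  91.53730997]
cap [452.59831796 104.54342845]
cap [423.79210386 179.12722797]
stand [529.66912104 425.82028211]
stand [520.02620574 370.28637613]
stand [564.0514379  450.59348798]
stand [543.1773138  333.60402583]
stand [484.16717025 343.4068299 ]
stand [505.91199764 460.79847274]
lid rim [ 522.39573349 -143.59105786] knob [ 527.90166119 -140.88225023] flange [ 524.85046243 -143.82370605]
scene knob [ 516.06436584 -146.43580242]
scene knob edge top [ 525.40965687 -142.77663417]
scene caps w [579.35828032 152.7624781 ] [526.62526903  90.26853825] bl [450.88208123 105.35286219] [422.1904664  178.41548833] deck [494.8129807 161.7410603]
[[ 0.92   0.391 -0.001]
 [ 0.391 -0.92   0.001]
 [ 0.    -0.001 -1.   ]]
```

Call:
{"op": "carry_out", "data": {"rows": [[[0,0,0],[0,0,-0.117],0.375],[[0,0,0],[0,0,-0.117],0.375],[[0,0,0],[0,0,-0.117],0.375],[[0,0,0],[0,0,-0.117],0.375],[[0,0,0],[0,0,-0.117],0.375],[[0,0,0],[0,0,-0.117],0.375],[[0,0,0],[0,0,-0.117],0.375],[[0,0,0],[0,0,-0.117],0.375],[[0,0,0],[0,0,-0.117],0.375],[[0,0,0],[0,0,-0.116],0.375],[[0,0,0],[0,0,0],0.375]]}}

```text
t: 1.02
ee_pos: [244.3, -574.9, 222.2]
orientation: [-2.216, -2.225, -0.001]
ft_force: [0.6, -1.0, -0.8]
width: 54.9
```

```bash
python3 - <<'E'
from h import *
o=readout.get_obs();print(o["ee_pos"],o["qpos"],R.from_rotvec(o["orientation"]).as_matrix().round(3))
E
```

```text
[ 244.32523617 -574.92788412  222.23731375] [-1.18800754e+00  4.23534368e-01  1.63032294e+00  7.02475391e-06
  1.08860067e+00 -1.19207945e+00] [[-0.004  1.    -0.   ]
 [ 1.     0.004  0.001]
 [ 0.001 -0.    -1.   ]]
```

Call:
{"op": "carry_out", "data": {"rows": [[[0.033,0.0153,0],[0,0,0],0.375],[[0.033,0.0153,0],[0,0,0],0.375],[[0.033,0.0153,0],[0,0,0],0.375],[[0.033,0.0153,0],[0,0,0],0.375],[[0.033,0.0153,0],[0,0,0],0.375],[[0.033,0.0153,0],[0,0,0],0.375],[[0.033,0.0153,0],[0,0,0],0.375],[[0.033,0.0153,0],[0,0,0],0.375],[[0.033,0.0153,0],[0,0,0],0.375],[[0.033,0.0153,0],[0,0,0],0.375],[[0.033,0.0153,0],[0,0,0],0.375],[[0.033,0.0153,0],[0,0,0],0.375]]}}

```text
t: 2.02
ee_pos: [428.4, -177.5, 222.7]
orientation: [2.226, 2.217, 0.0]
ft_force: [0.9, -0.7, -0.9]
width: 54.7
```

Call:
{"op": "carry_out", "data": {"rows": [[[0.033,0.0153,0.008],[0,0,0],0.375],[[0.033,0.0153,0.008],[0,0,0],0.375],[[0.033,0.0153,0.008],[0,0,0],0.375],[[0.033,0.0153,0.008],[0,0,0],0.375],[[0.033,0.0153,0.008],[0,0,0],0.375],[[0.033,0.0153,0.008],[0,0,0],0.375],[[0.033,0.0153,0.008],[0,0,0],0.375],[[0.033,0.0153,0.008],[0,0,0],0.375],[[0.033,0.0153,0.008],[0,0,0],0.375],[[0.0325,0.015,0],[0,0,0],0.375],[[0,0,0],[0,0,0],0.375],[[0,0,0],[0,0,0],0.375]]}}

```text
t: 3.02
ee_pos: [580.8, 151.8, 150.1]
orientation: [-2.221, -2.221, 0.001]
ft_force: [-0.5, 0.5, 1.2]
width: 54.9
```

```bash
python3 - <<'E'
from h import *
o=readout.get_obs();print(o["ee_pos"],o["qpos"],R.from_rotvec(o["orientation"]).as_matrix().round(3))
crop("scene",200,140,240,180,3.3,"pics/d1.png")
crop("top",150,150,240,180,3.3,"pics/d2.png")
E
```

```text
[580.82610999 151.76644308 150.09405206] [ 2.35798748e-01  4.77516304e-01  1.73629249e+00 -1.03487719e-04
  9.28332238e-01  2.36011525e-01] [[ 0.     1.    -0.001]
 [ 1.    -0.    -0.   ]
 [-0.    -0.001 -1.   ]]
```

View pics/d1.png

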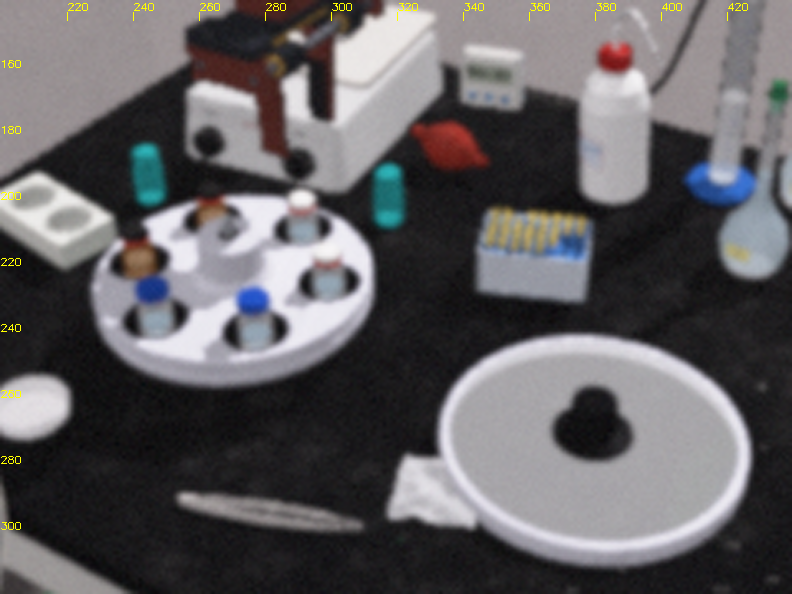

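View pics/d2.png

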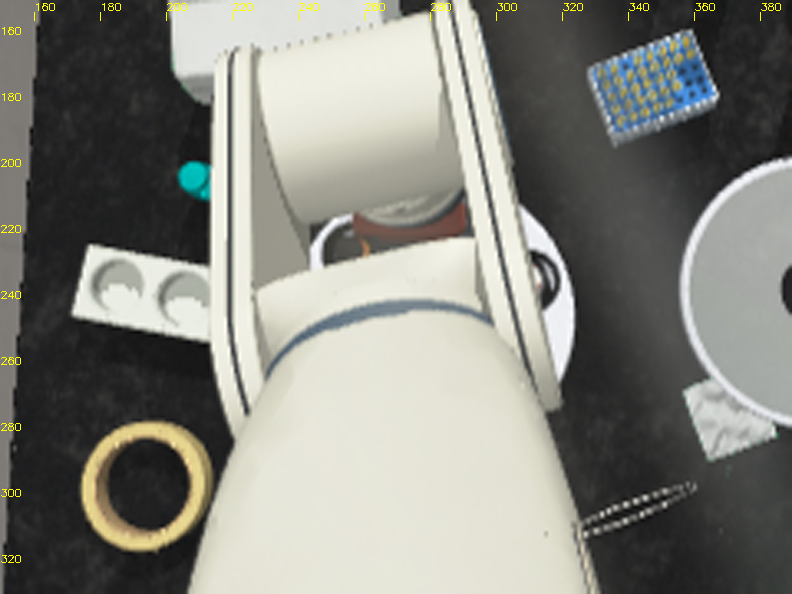

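Call:
{"op": "carry_out", "data": {"rows": [[[0.001,0,0.015],[0,0,0],0.375],[[0,0,0.018],[0,0,0],0.375],[[0,0,0.018],[0,0,0],0.375],[[0,0,0.017],[0,0,0],0.375],[[0,0,0.012],[0,0,0],0.375],[[0,0,0.005],[0,0,0],0.375],[[0,0,0],[0,0,0],0.375],[[0,0,0],[0,0,0],1],[[0,0,0],[0,0,0],1],[[0,0,0],[0,0,0],1],[[0,0,0],[0,0,0],1],[[0,0,0],[0,0,0],1]]}}

```text
t: 4.12
ee_pos: [581.1, 151.4, 66.3]
orientation: [2.221, 2.221, 0.001]
ft_force: [0.3, 0.7, 0.2]
width: 25.7
```

Call:
{"op": "carry_out", "data": {"rows": [[[0,0,-0.006],[0,0,0],1],[[0,0,-0.014],[0,0,0],1],[[0,0,-0.018],[0,0,0],1],[[0,0,-0.018],[0,0,0],1],[[0,0,-0.016],[0,0,0],1],[[0,0,-0.008],[0,0,0],1],[[0,0,0],[0,0,0],1]]}}

```text
t: 4.7
ee_pos: [582.0, 151.7, 148.0]
orientation: [2.22, 2.22, 0.005]
ft_force: [-0.0, 0.8, -0.6]
width: 25.3
```

```bash
python3 - <<'E'
from h import *
o=readout.get_obs();print(o["ee_pos"],o["width"])
crop("scene",200,140,160,120,5,"pics/e1.png",pts=proj("scene",[o["ee_pos"]]))
E
```

```text
[582.02873885 151.67872468 147.99368019] 25.27010494117198
```

View pics/e1.png

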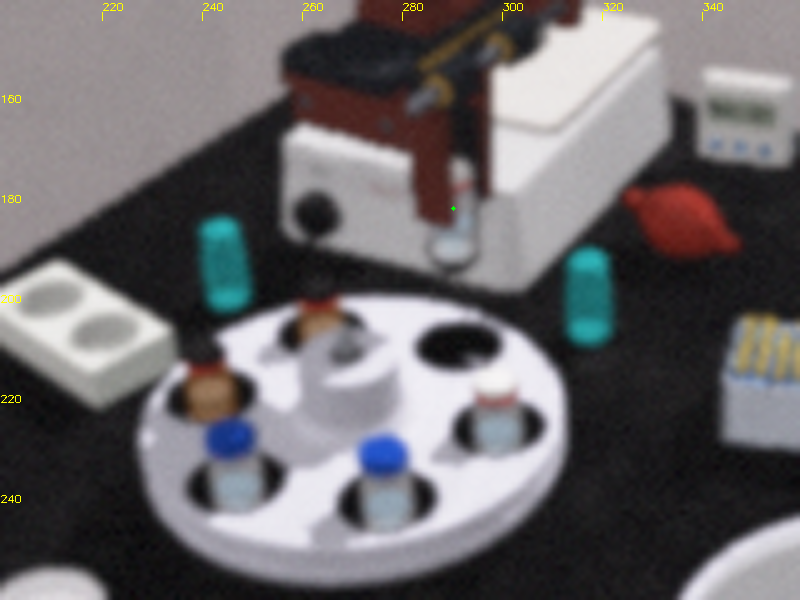

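Call:
{"op": "carry_out", "data": {"rows": [[[0.015,-0.004,0],[0,0,0],1],[[0.025,-0.007,0],[0,0,0],1],[[0.03,-0.0085,0],[0,0,0],1],[[0.03,-0.0085,0],[0,0,0],1],[[0.03,-0.0085,0],[0,0,0],1],[[0.03,-0.0085,0.005],[0,0,0],1],[[0.029,-0.0085,0.015],[0,0,0],1],[[0.02,-0.005,0.018],[0,0,0],1],[[0.01,-0.0025,0.018],[0,0,0],1],[[0,0,0.01],[0,0,0],1],[[0,0,0],[0,0,0],1],[[0,0,0],[0,0,0],1]]}}

```text
t: 5.75
ee_pos: [519.2, 369.1, 78.5]
orientation: [-2.221, -2.221, 0.004]
ft_force: [0.4, -0.5, -1.0]
width: 25.2
```

```bash
python3 - <<'E'
from h import *
o=readout.get_obs();print(o["ee_pos"],o["width"])
e=o["ee_pos"]
crop("scene",170,140,160,120,5,"pics/f1.png",pts=proj("scene",[e,[e[0],e[1],30]]))
crop("top",150,150,160,120,5,"pics/f2.png",pts=proj("top",[e,[e[0],e[1],30]]))
E
```

```text
[519.17487588 369.14150669  78.54709145] 25.243347362583492
```

View pics/f1.png

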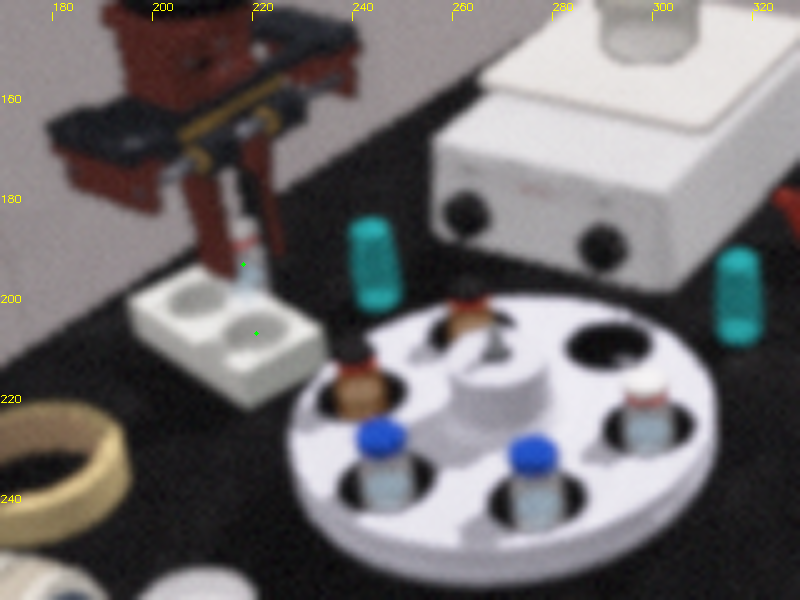

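View pics/f2.png

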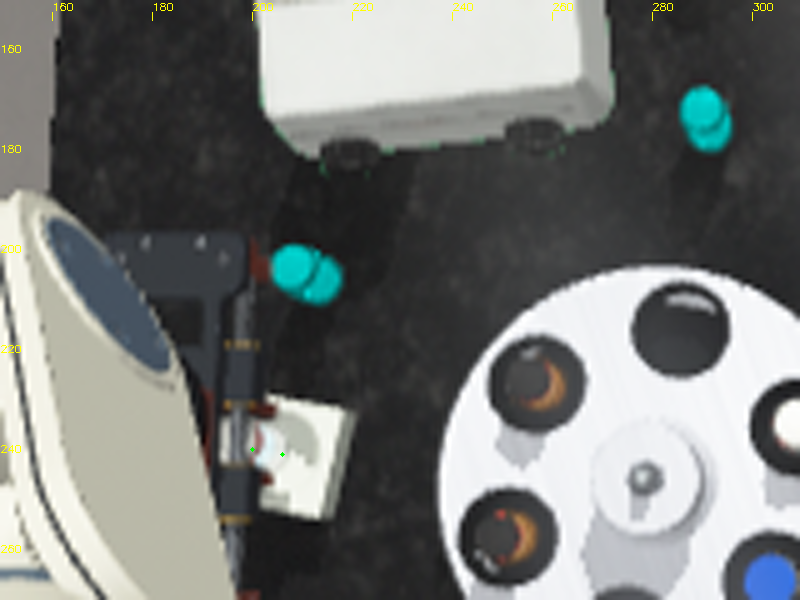

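Call:
{"op": "carry_out", "data": {"rows": [[[0.001,0.001,0.012],[0,0,0],1],[[0,0,0.013],[0,0,0],1],[[0,0,0.008],[0,0,0],1],[[0,0,0.0045],[0,0,0],1],[[0,0,0],[0,0,0],1],[[0,0,0],[0,0,0],1],[[0,0,0],[0,0,0],0.6],[[0,0,0],[0,0,0],0.375],[[0,0,0],[0,0,0],0.375],[[0,0,0],[0,0,0],0.375]]}}

```text
t: 6.68
ee_pos: [520.9, 371.4, 42.5]
orientation: [2.221, 2.221, 0.001]
ft_force: [-0.5, -0.2, -0.7]
width: 48.7
```

Call:
{"op": "carry_out", "data": {"rows": [[[0,0,-0.01],[0,0,0],0.375],[[0,0,-0.025],[0,0,0],0.375],[[0,0,-0.03],[0,0,0],0.375],[[0,0,-0.03],[0,0,0],0.375],[[-0.015,-0.004,-0.01],[0,0,0],0.375],[[-0.025,-0.0065,0],[0,0,0],0.375],[[-0.034,-0.009,0],[0,0,0],0.375],[[-0.034,-0.009,0],[0,0,0],0.375],[[-0.034,-0.009,0],[0,0,0],0.375],[[-0.034,-0.009,0],[0,0,0],0.375],[[-0.034,-0.009,0],[0,0,0],0.375],[[-0.03,-0.008,0],[0,0,0],0.375]]}}

```text
t: 7.68
ee_pos: [456.5, 129.7, 148.0]
orientation: [2.221, 2.221, 0.001]
ft_force: [1.5, 1.3, 0.3]
width: 54.8
```

Call:
{"op": "carry_out", "data": {"rows": [[[-0.018,-0.004,0],[0,0,0],0.375],[[-0.008,-0.001,0],[0,0,0],0.375],[[0,0,0],[0,0,0],0.375],[[0,0,0],[0,0,0],0.375]]}}

```text
t: 8.02
ee_pos: [453.1, 105.6, 147.8]
orientation: [2.222, 2.22, 0.002]
ft_force: [-0.1, -0.2, -0.4]
width: 54.6
```

```bash
python3 - <<'E'
from h import *
o=readout.get_obs();print(o["ee_pos"],o["width"])
crop("scene",170,140,160,120,5,"pics/g1.png",pts=proj("scene",[o["ee_pos"]]))
E
```

```text
[453.10374253 105.63717192 147.83557729] 54.64181743851508
```

View pics/g1.png

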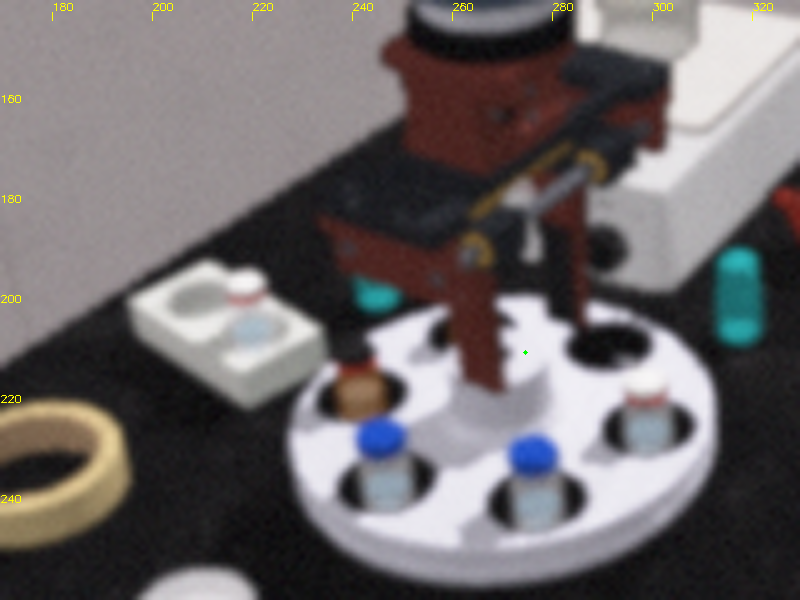

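Call:
{"op": "carry_out", "data": {"rows": [[[-0.001,0,0.015],[0,0,0],0.375],[[0,0,0.018],[0,0,0],0.375],[[0,0,0.018],[0,0,0],0.375],[[0,0,0.016],[0,0,0],0.375],[[0,0,0.011],[0,0,0],0.375],[[0,0,0.004],[0,0,0],0.375],[[0,0,0],[0,0,0],0.375],[[0,0,0],[0,0,0],1],[[0,0,0],[0,0,0],1],[[0,0,0],[0,0,0],1],[[0,0,0],[0,0,0],1],[[0,0,0],[0,0,0],1]]}}

```text
t: 9.07
ee_pos: [452.6, 104.4, 65.7]
orientation: [2.221, 2.221, 0.001]
ft_force: [0.4, 0.9, 0.7]
width: 25.7
```

Call:
{"op": "carry_out", "data": {"rows": [[[0,0,-0.006],[0,0,0],1],[[0,0,-0.014],[0,0,0],1],[[0,0,-0.018],[0,0,0],1],[[0,0,-0.018],[0,0,0],1],[[0,0,-0.018],[0,0,0],1],[[0,0,-0.008],[0,0,0],1],[[0,0,0],[0,0,0],1]]}}

```text
t: 9.65
ee_pos: [453.5, 104.5, 149.1]
orientation: [2.22, 2.22, 0.005]
ft_force: [0.1, -0.5, -0.4]
width: 25.5
```

```bash
python3 - <<'E'
from h import *
o=readout.get_obs();print(o["ee_pos"],o["width"])
crop("scene",170,140,160,120,5,"pics/g2.png",pts=proj("scene",[o["ee_pos"]]))
E
```

```text
[453.52221893 104.49922176 149.14126691] 25.481535617294693
```

View pics/g2.png

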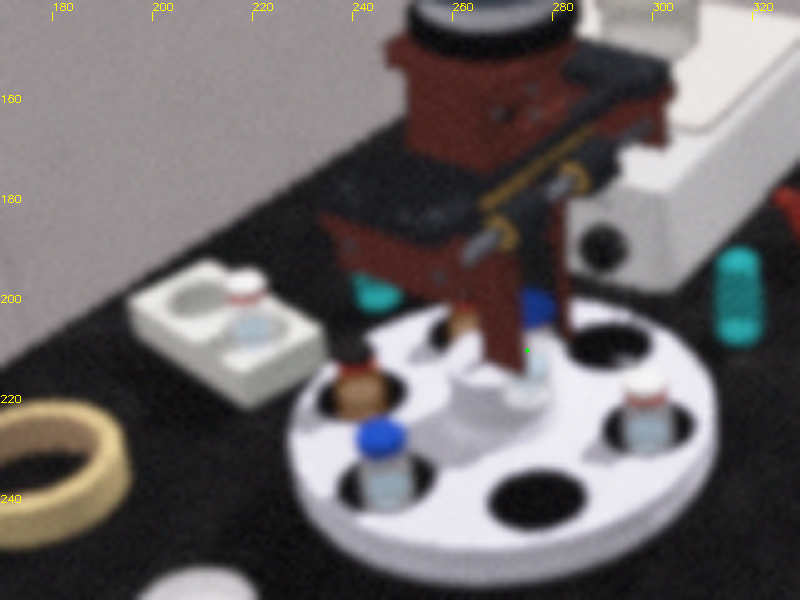

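Call:
{"op": "carry_out", "data": {"rows": [[[0.005,0.012,0],[0,0,0],1],[[0.009,0.024,0],[0,0,0],1],[[0.0105,0.028,0],[0,0,0],1],[[0.0105,0.028,0],[0,0,0],1],[[0.009,0.024,0],[0,0,0],1],[[0.0045,0.012,0.008],[0,0,0],1],[[0,0,0.014],[0,0,0],1],[[0,0,0.015],[0,0,0],1],[[0,0,0.008],[0,0,0],1],[[0,0,0],[0,0,0],1],[[0,0,0],[0,0,0],1]]}}

```text
t: 10.62
ee_pos: [579.4, 152.6, 101.1]
orientation: [-2.221, -2.221, 0.003]
ft_force: [0.1, -0.4, 0.1]
width: 25.7
```

```bash
python3 - <<'E'
from h import *
o=readout.get_obs();e=o["ee_pos"];print(e,o["width"])
crop("scene",170,140,160,120,5,"pics/g3.png",pts=proj("scene",[e,[e[0],e[1],60]]))
E
```

```text
[579.40501237 152.57797241 101.14210625] 25.70675053637026
```

View pics/g3.png

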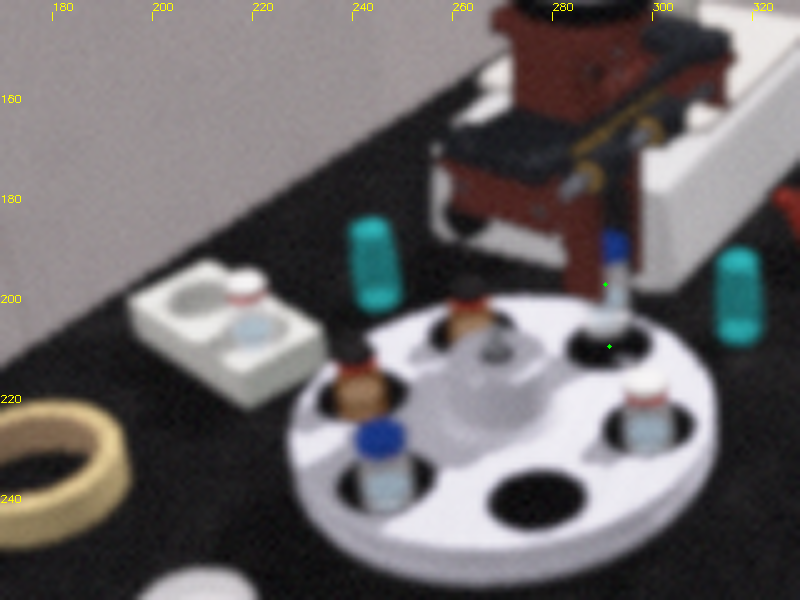

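Call:
{"op": "carry_out", "data": {"rows": [[[0,0.001,0.012],[0,0,0],1],[[0,0,0.012],[0,0,0],1],[[0,0,0.007],[0,0,0],1],[[0,0,0.0035],[0,0,0],1],[[0,0,0],[0,0,0],1],[[0,0,0],[0,0,0],1],[[0,0,0],[0,0,0],0.6],[[0,0,0],[0,0,0],0.375],[[0,0,0],[0,0,0],0.375],[[0,0,0],[0,0,0],0.375]]}}

```text
t: 11.5
ee_pos: [581.5, 152.9, 68.1]
orientation: [2.221, 2.221, 0.001]
ft_force: [0.3, -0.1, 0.2]
width: 49.0
```

Call:
{"op": "carry_out", "data": {"rows": [[[0,0,-0.01],[0,0,0],0.375],[[0,0,-0.025],[0,0,0],0.375],[[0,0,-0.03],[0,0,0],0.375],[[0.006,-0.007,-0.014],[0,0,0],0.375],[[0.015,-0.018,0],[0,0,0],0.375],[[0.02,-0.024,0],[0,0,0],0.375],[[0.02,-0.024,0],[0,0,0],0.375],[[0.016,-0.02,0],[0,0,0],0.375],[[0.009,-0.01,0],[0,0,0],0.375],[[0.0025,-0.0035,0],[0,0,0],0.375],[[0,0,0],[0,0,0],0.375],[[0,0,0],[0,0,0],0.375]]}}

```text
t: 12.5
ee_pos: [475.7, 241.2, 147.1]
orientation: [2.221, 2.221, 0.002]
ft_force: [0.5, -0.9, 0.2]
width: 55.1
```

```bash
python3 - <<'E'
from h import *
o=readout.get_obs();e=o["ee_pos"];print(e,o["width"])
crop("scene",170,140,160,120,5,"pics/g4.png",pts=proj("scene",[e,[e[0],e[1],91]]))
E
```

```text
[475.71826504 241.19819054 147.09590023] 55.0833528025774
```

View pics/g4.png

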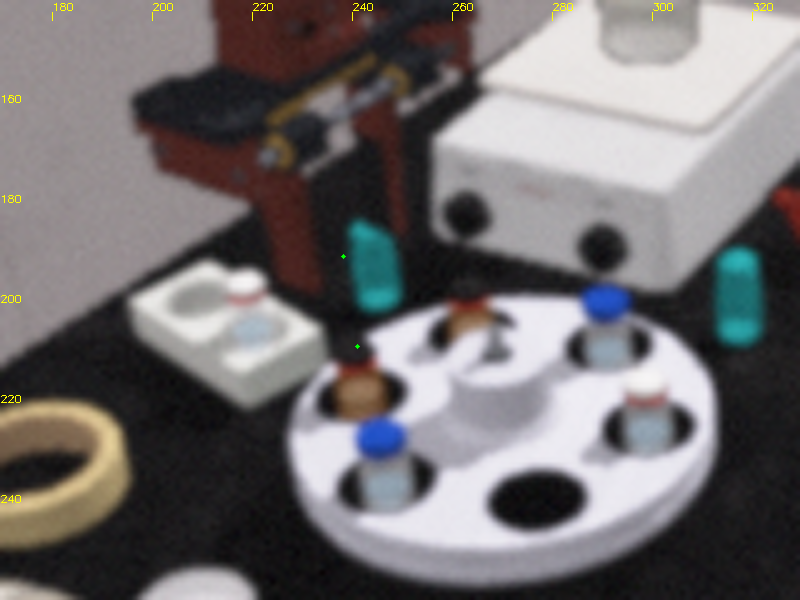

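Blue now stands in the back bore (crop 605,300 and below), seated; the black cap (crop 355,345) is below the fingers.

Call:
{"op": "carry_out", "data": {"rows": [[[0,0,0.015],[0,0,0],0.375],[[0,0,0.018],[0,0,0],0.375],[[0,0,0.018],[0,0,0],0.375],[[0,0,0.016],[0,0,0],0.375],[[0,0,0.011],[0,0,0],0.375],[[0,0,0.003],[0,0,0],0.375],[[0,0,0],[0,0,0],0.375],[[0,0,0],[0,0,0],1],[[0,0,0],[0,0,0],1],[[0,0,0],[0,0,0],1],[[0,0,0],[0,0,0],1],[[0,0,0],[0,0,0],1]]}}

```text
t: 13.55
ee_pos: [475.0, 241.5, 66.2]
orientation: [2.221, 2.221, 0.001]
ft_force: [-0.6, 0.6, 1.1]
width: 25.1
```

Call:
{"op": "carry_out", "data": {"rows": [[[0,0,-0.006],[0,0,0],1],[[0,0,-0.014],[0,0,0],1],[[0,0,-0.018],[0,0,0],1],[[0,0,-0.018],[0,0,0],1],[[0,0,-0.018],[0,0,0],1],[[0,0,-0.008],[0,0,0],1],[[0,0,0],[0,0,0],1]]}}

```text
t: 14.13
ee_pos: [475.9, 241.9, 149.8]
orientation: [2.22, 2.221, 0.006]
ft_force: [0.3, -0.5, -1.4]
width: 25.0
```

```bash
python3 - <<'E'
from h import *
o=readout.get_obs();e=o["ee_pos"];print(e,o["width"])
crop("scene",170,140,160,120,5,"pics/g5.png",pts=proj("scene",[e,[e[0],e[1],91]]))
E
```

```text
[475.91999627 241.93547397 149.83143533] 24.963208746746613
```

View pics/g5.png

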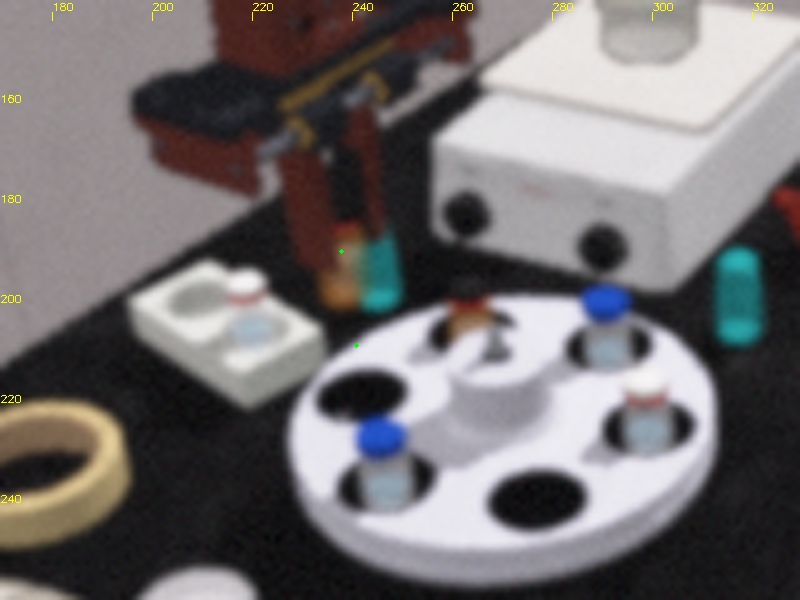

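Call:
{"op": "carry_out", "data": {"rows": [[[-0.012,-0.002,0],[0,0,0],1],[[-0.024,-0.004,0],[0,0,0],1],[[-0.03,-0.0055,0],[0,0,0],1],[[-0.03,-0.0055,0],[0,0,0],1],[[-0.025,-0.004,0],[0,0,0],1],[[-0.013,-0.0025,0.008],[0,0,0],1],[[-0.003,0,0.014],[0,0,0],1],[[0,0,0.015],[0,0,0],1],[[0,0,0.01],[0,0,0],1],[[0,0,0],[0,0,0],1],[[0,0,0],[0,0,0],1]]}}

```text
t: 15.1
ee_pos: [450.3, 104.0, 99.8]
orientation: [-2.22, -2.22, 0.004]
ft_force: [0.0, 0.0, -0.6]
width: 25.5
```

```bash
python3 - <<'E'
from h import *
o=readout.get_obs();e=o["ee_pos"];print(e,o["width"])
crop("scene",170,140,160,120,5,"pics/g6.png",pts=proj("scene",[e,[e[0],e[1],60]]))
E
```

```text
[450.26782355 103.96077541  99.77908736] 25.532725073712996
```

View pics/g6.png

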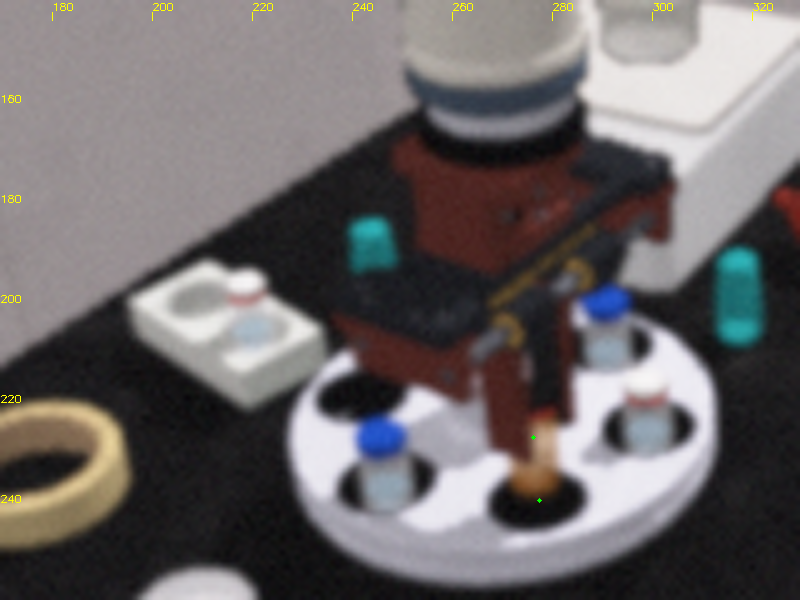

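Amber vial's bottom (crop 535,490) is over the empty front bore (538,500). Lower, release, rise and go to the well.

Call:
{"op": "carry_out", "data": {"rows": [[[0,0.001,0.012],[0,0,0],1],[[0,0,0.012],[0,0,0],1],[[0,0,0.007],[0,0,0],1],[[0,0,0.003],[0,0,0],1],[[0,0,0],[0,0,0],1],[[0,0,0],[0,0,0],1],[[0,0,0],[0,0,0],0.6],[[0,0,0],[0,0,0],0.375],[[0,0,0],[0,0,0],0.375],[[0,0,0],[0,0,0],0.375]]}}

```text
t: 15.98
ee_pos: [452.5, 104.4, 67.0]
orientation: [2.221, 2.221, 0.001]
ft_force: [-0.1, 0.8, 0.7]
width: 48.2
```

Call:
{"op": "carry_out", "data": {"rows": [[[0,0,-0.01],[0,0,0],0.375],[[0,0,-0.025],[0,0,0],0.375],[[0,0,-0.03],[0,0,0],0.375],[[0.015,0.004,-0.016],[0,0,0],0.375],[[0.025,0.0065,0],[0,0,0],0.375],[[0.034,0.009,0],[0,0,0],0.375],[[0.034,0.009,0],[0,0,0],0.375],[[0.034,0.009,0],[0,0,0],0.375],[[0.034,0.009,0],[0,0,0],0.375],[[0.034,0.009,0],[0,0,0],0.375],[[0.03,0.007,0],[0,0,0],0.375],[[0.018,0.004,0],[0,0,0],0.375]]}}

```text
t: 16.98
ee_pos: [519.4, 365.6, 148.8]
orientation: [2.22, 2.223, 0.003]
ft_force: [-0.3, -0.4, 1.0]
width: 55.3
```

Call:
{"op": "carry_out", "data": {"rows": [[[0.008,0.002,0],[0,0,0],0.375],[[0,0,0],[0,0,0],0.375],[[0,0,0],[0,0,0],0.375]]}}

```text
t: 17.23
ee_pos: [520.2, 369.6, 147.8]
orientation: [2.221, 2.222, -0.002]
ft_force: [-0.3, -0.6, 0.2]
width: 54.7
```

```bash
python3 - <<'E'
from h import *
o=readout.get_obs();e=o["ee_pos"];print(e,o["width"])
crop("scene",170,140,160,120,5,"pics/g7.png",pts=proj("scene",[e,[e[0],e[1],65]]))
E
```

```text
[520.24559033 369.57863622 147.75202172] 54.71114214131885
```

View pics/g7.png

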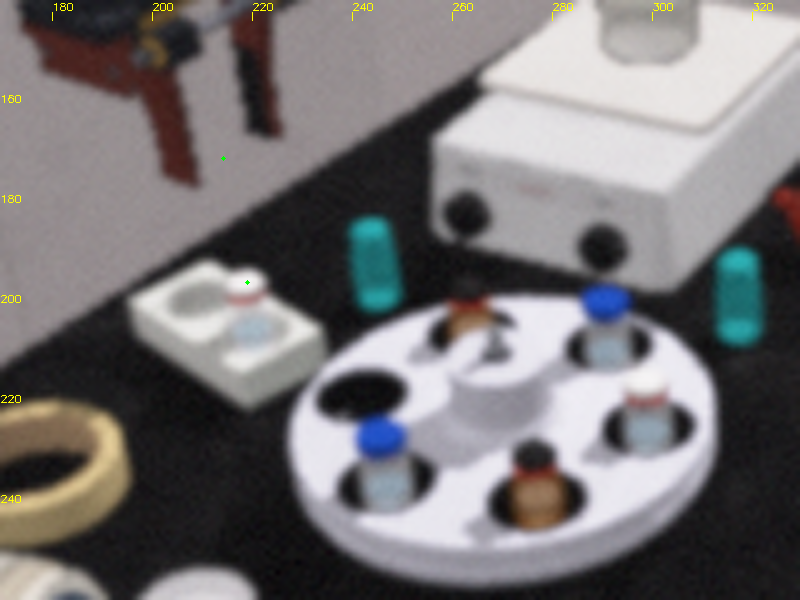

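Call:
{"op": "carry_out", "data": {"rows": [[[0,0,0.015],[0,0,0],0.375],[[0,0,0.025],[0,0,0],0.375],[[0,0,0.025],[0,0,0],0.375],[[0,0,0.022],[0,0,0],0.375],[[0,0,0.013],[0,0,0],0.375],[[0,0,0.006],[0,0,0],0.375],[[0,0,0],[0,0,0],0.375],[[0,0,0],[0,0,0],1],[[0,0,0],[0,0,0],1],[[0,0,0],[0,0,0],1],[[0,0,0],[0,0,0],1],[[0,0,0],[0,0,0],1]]}}

```text
t: 18.28
ee_pos: [521.1, 370.6, 42.5]
orientation: [2.221, 2.221, 0.002]
ft_force: [0.7, 0.7, 2.4]
width: 25.1
```

Call:
{"op": "carry_out", "data": {"rows": [[[0,0,-0.006],[0,0,0],1],[[0,0,-0.014],[0,0,0],1],[[0,0,-0.022],[0,0,0],1],[[0,0,-0.025],[0,0,0],1],[[0,0,-0.025],[0,0,0],1],[[-0.01,-0.003,-0.014],[0,0,0],1],[[-0.022,-0.008,0],[0,0,0],1],[[-0.03,-0.011,0],[0,0,0],1],[[-0.03,-0.011,0],[0,0,0],1],[[-0.023,-0.008,0],[0,0,0],1],[[-0.013,-0.004,0],[0,0,0],1],[[0,0,0],[0,0,0],1]]}}

```text
t: 19.28
ee_pos: [475.0, 240.4, 148.6]
orientation: [2.223, 2.219, -0.0]
ft_force: [-0.5, 0.0, 0.1]
width: 25.0
```

Call:
{"op": "carry_out", "data": {"rows": [[[0,0,0.01],[0,0,0],1],[[0,0,0.02],[0,0,0],1],[[0,0,0.017],[0,0,0],1],[[0,0,0],[0,0,0],1],[[0,0,0],[0,0,0],1]]}}

```text
t: 19.7
ee_pos: [475.7, 243.1, 99.7]
orientation: [-2.22, -2.222, 0.002]
ft_force: [0.8, 0.1, 0.8]
width: 24.6
```

```bash
python3 - <<'E'
from h import *
o=readout.get_obs();e=o["ee_pos"];print(e,o["width"])
crop("scene",170,140,160,120,5,"pics/g8.png",pts=proj("scene",[e,[e[0],e[1],60]]))
E
```

```text
[475.67789055 243.1303502   99.74283121] 24.607313418920697
```

View pics/g8.png

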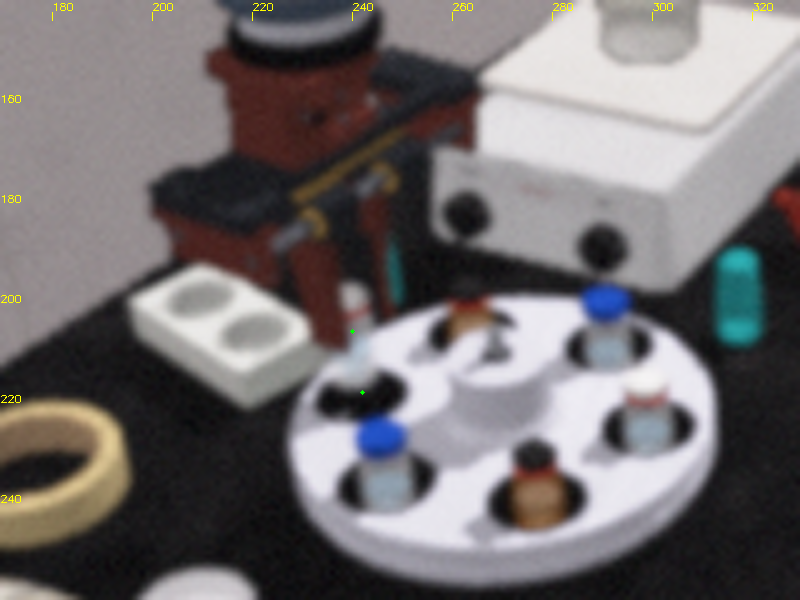

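Call:
{"op": "carry_out", "data": {"rows": [[[-0.001,0,0.012],[0,0,0],1],[[0,0,0.011],[0,0,0],1],[[0,0,0.006],[0,0,0],1],[[0,0,0.003],[0,0,0],1],[[0,0,0],[0,0,0],1],[[0,0,0],[0,0,0],1],[[0,0,0],[0,0,0],0.6],[[0,0,0],[0,0,0],0.375],[[0,0,0],[0,0,0],0.375],[[0,0,0],[0,0,0],0.375]]}}

```text
t: 20.58
ee_pos: [475.9, 241.3, 68.8]
orientation: [2.221, 2.221, 0.0]
ft_force: [-0.4, 0.3, -0.3]
width: 48.1
```

Call:
{"op": "carry_out", "data": {"rows": [[[0,0,-0.01],[0,0,0],0.375],[[0,0,-0.025],[0,0,0],0.375],[[0,0,-0.03],[0,0,0],0.375],[[-0.015,0.002,-0.016],[0,0,0],0.35],[[-0.025,0.003,0],[0,0,0],0.35],[[-0.035,0.0045,0],[0,0,0],0.35],[[-0.035,0.0045,0],[0,0,0],0.35],[[-0.035,0.0045,0],[0,0,0],0.35],[[-0.035,0.0045,0],[0,0,0],0.35],[[-0.035,0.0045,0],[0,0,0],0.35],[[-0.035,0.0045,0],[0,0,0],0.35],[[-0.035,0.0045,0],[0,0,0],0.35]]}}

```text
t: 21.58
ee_pos: [512.3, -45.5, 150.6]
orientation: [2.221, 2.221, 0.001]
ft_force: [1.0, 0.2, -0.2]
width: 57.1
```

Call:
{"op": "carry_out", "data": {"rows": [[[-0.035,0.0045,0],[0,0,0],0.35],[[-0.035,0.0045,0.015],[0,0,0],0.35],[[-0.024,0.002,0.02],[0,0,0],0.35],[[-0.007,0,0.02],[0,0,0],0.35],[[0,0,0.015],[0,0,0],0.35],[[0,0,0],[0,0,0],0.35],[[0,0,0],[0,0,0],0.35]]}}

```text
t: 22.17
ee_pos: [522.8, -144.7, 79.7]
orientation: [-2.221, -2.22, 0.001]
ft_force: [-0.2, 0.4, -0.0]
width: 56.9
```

```bash
python3 - <<'E'
from h import *
o=readout.get_obs();e=o["ee_pos"];print(e,o["width"])
crop("scene",310,130,160,160,3.7,"pics/h1.png",pts=proj("scene",[e,[e[0],e[1],49]]))
crop("scene",170,140,160,120,5,"pics/h2.png")
E
```

```text
[ 522.80159737 -144.67643568   79.72923803] 56.90102261225991
```

View pics/h1.png

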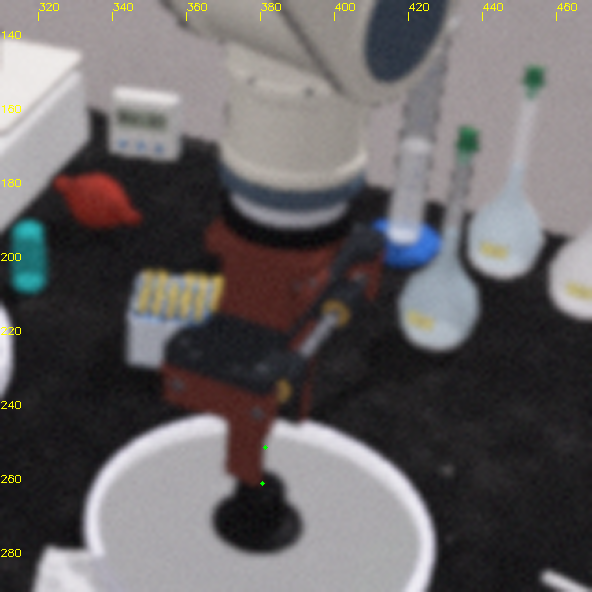

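View pics/h2.png

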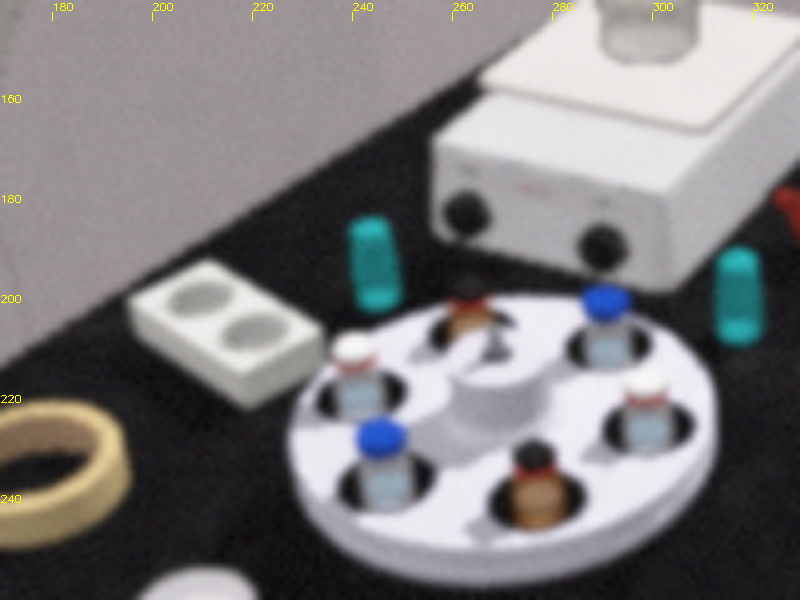

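Call:
{"op": "carry_out", "data": {"rows": [[[0.001,0.001,0.012],[0,0,0],0.35],[[0,0,0.016],[0,0,0],0.35],[[0,0,0.014],[0,0,0],0.35],[[0,0,0.008],[0,0,0],0.35],[[0,0,0.004],[0,0,0],0.35],[[0,0,0],[0,0,0],0.35],[[0,0,0],[0,0,0],0.35],[[0,0,0],[0,0,0],1],[[0,0,0],[0,0,0],1],[[0,0,0],[0,0,0],1],[[0,0,0],[0,0,0],1],[[0,0,0],[0,0,0],1]]}}

```text
t: 23.27
ee_pos: [524.3, -143.8, 26.0]
orientation: [2.221, 2.221, 0.0]
ft_force: [-0.4, 0.5, 2.9]
width: 33.7
```

Knob gripped at 33.7 mm. Lift.

Call:
{"op": "carry_out", "data": {"rows": [[[0,0,-0.005],[0,0,0],1],[[0,0,-0.012],[0,0,0],1],[[0,0,-0.02],[0,0,0],1],[[0,0,-0.025],[0,0,0],1],[[0,0,-0.025],[0,0,0],1],[[0,0,-0.025],[0,0,0],1],[[0,0,-0.015],[0,0,0],1],[[0,0,-0.008],[0,0,0],1],[[0,0,0],[0,0,0],1]]}}

```text
t: 24.02
ee_pos: [525.3, -144.0, 163.1]
orientation: [2.219, 2.219, 0.003]
ft_force: [0.2, -0.2, -2.0]
width: 33.5
```

```bash
python3 - <<'E'
from h import *
o=readout.get_obs();e=o["ee_pos"];print(e,o["width"])
crop("scene",300,110,180,160,3.7,"pics/h3.png",pts=proj("scene",[e]))
E
```

```text
[ 525.28847777 -144.00760666  163.05548107] 33.528261585756375
```

View pics/h3.png

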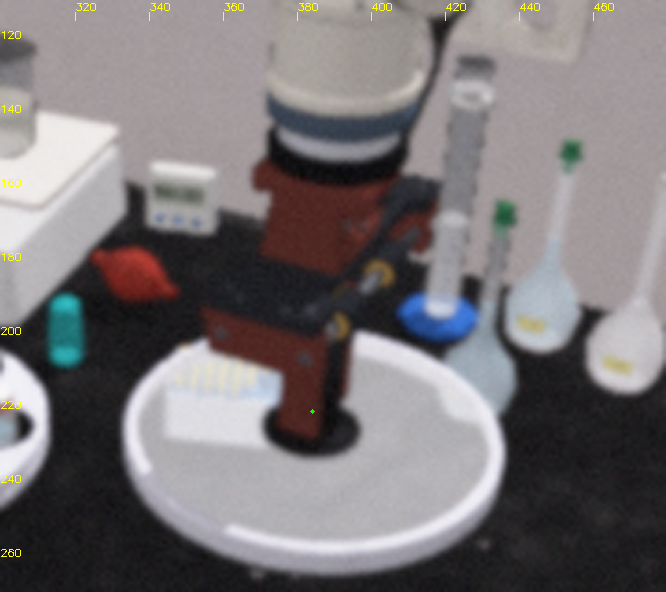

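Call:
{"op": "carry_out", "data": {"rows": [[[0.012,-0.001,0],[0,0,0],1],[[0.024,-0.002,0],[0,0,0],1],[[0.032,-0.0025,0],[0,0,0],1],[[0.032,-0.0025,0],[0,0,0],1],[[0.032,-0.0025,0],[0,0,0],1],[[0.032,-0.0025,0],[0,0,0],1],[[0.032,-0.0025,0],[0,0,0],1],[[0.032,-0.0025,0],[0,0,0],1],[[0.032,-0.002,0],[0,0,0],1],[[0.025,-0.0015,0],[0,0,0],1],[[0.016,-0.001,0],[0,0,0],1],[[0.008,0,0],[0,0,0],1]]}}

```text
t: 25.07
ee_pos: [500.0, 167.6, 159.2]
orientation: [-2.218, -2.223, 0.004]
ft_force: [0.6, -0.4, -1.9]
width: 33.4
```

Call:
{"op": "carry_out", "data": {"rows": [[[0,0,0],[0,0,0],1],[[0,0,0.01],[0,0,0],1],[[0,0,0.005],[0,0,0],1],[[0,0,0],[0,0,0],1],[[0,0,0],[0,0,0],1]]}}

```text
t: 25.48
ee_pos: [501.2, 164.2, 144.8]
orientation: [-2.222, -2.219, 0.003]
ft_force: [0.3, -0.2, -2.2]
width: 33.5
```

```bash
python3 - <<'E'
from h import *
o=readout.get_obs();e=o["ee_pos"];print(e,o["width"],o["ft_force"])
P=proj("scene",[[502.4,166,116],[502.4,166,96]])
crop("scene",170,110,180,150,4.4,"pics/i1.png",pts=P)
crop("top",190,140,180,180,3.3,"pics/i2.png")
E
```

```text
[501.21923506 164.15731352 144.79773742] 33.460911179793534 [ 0.2871798  -0.15158294 -2.2391832 ]
```

View pics/i1.png

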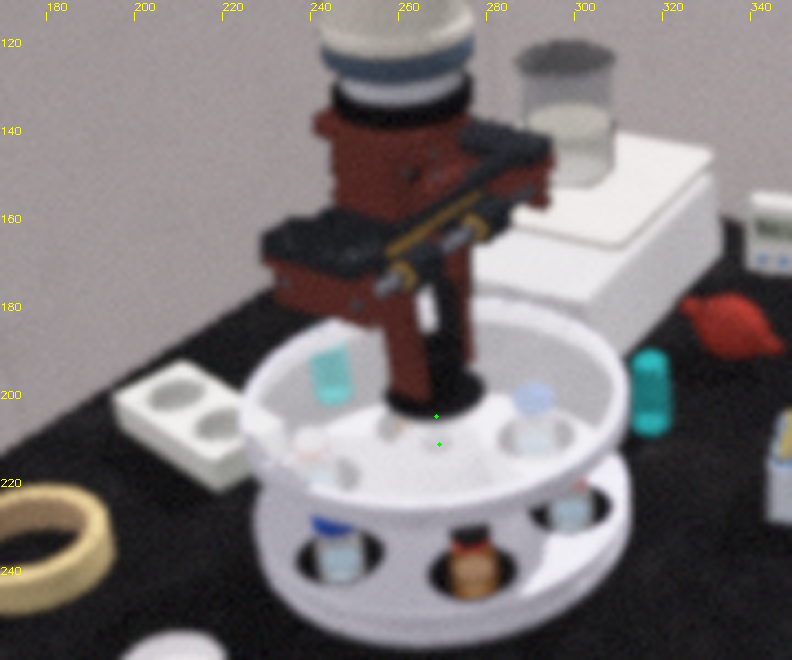

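View pics/i2.png

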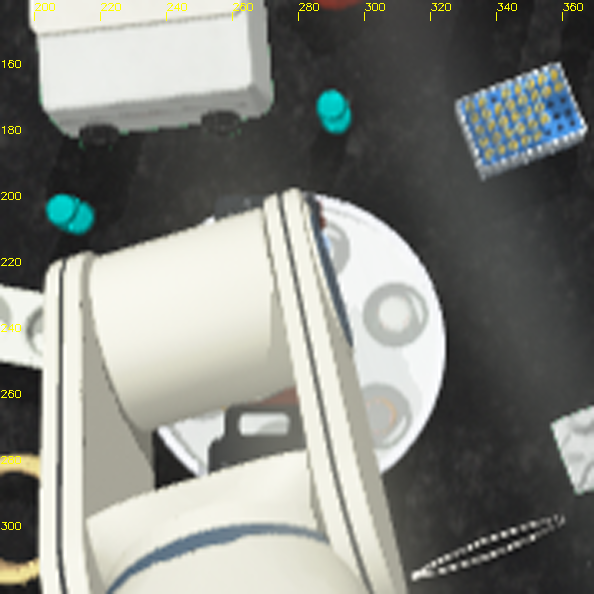

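Call:
{"op": "carry_out", "data": {"rows": [[[0.0015,0.001,0.005],[0,0,0],1],[[0,0,0.008],[0,0,0],1],[[0,0,0.008],[0,0,0],1],[[0,0,0.005],[0,0,0],1],[[0,0,0.004],[0,0,0],1],[[0,0,0.002],[0,0,0],1],[[0,0,0],[0,0,0],1],[[0,0,0],[0,0,0],1],[[0,0,0],[0,0,0],1]]}}

```text
t: 26.33
ee_pos: [503.0, 166.9, 113.9]
orientation: [2.221, 2.221, 0.001]
ft_force: [-0.4, -0.1, -2.0]
width: 33.8
```

```bash
python3 - <<'E'
from h import *
o=readout.get_obs();e=o["ee_pos"];print(e,o["width"],o["ft_force"])
crop("scene",170,110,180,150,4.4,"pics/i3.png")
E
```

```text
[502.95550075 166.87646043 113.91225356] 33.77497865378317 [-0.44109156 -0.10185381 -1.96754542]
```

View pics/i3.png

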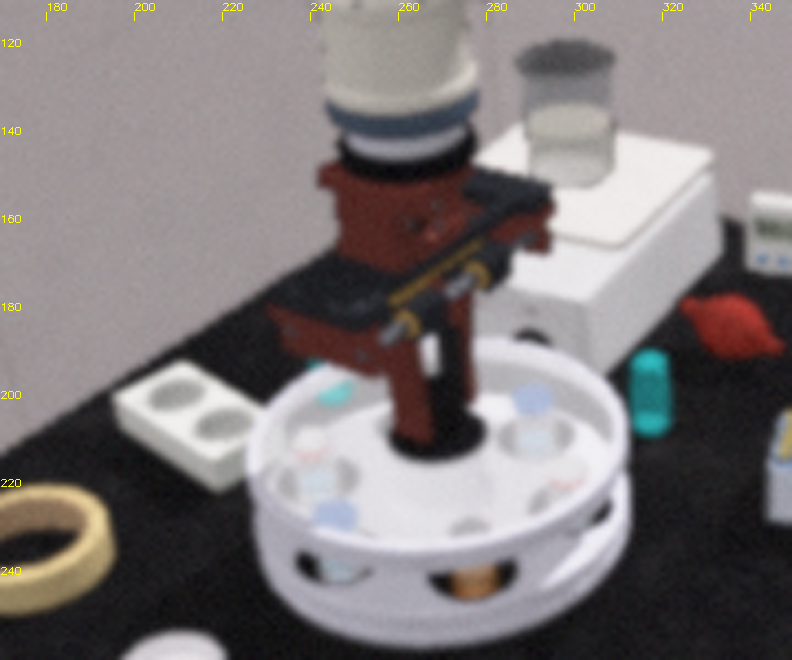

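Call:
{"op": "carry_out", "data": {"rows": [[[0,0,0.002],[0,0,0],1],[[0,0,0.001],[0,0,0],1],[[0,0,0],[0,0,0],1],[[0,0,0],[0,0,0],1]]}}

```text
t: 26.72
ee_pos: [502.7, 166.8, 110.7]
orientation: [-2.221, -2.221, 0.0]
ft_force: [0.5, -0.7, -2.0]
width: 33.3
```

Call:
{"op": "carry_out", "data": {"rows": [[[0,0,0.001],[0,0,0],1],[[0,0,0],[0,0,0],1],[[0,0,0],[0,0,0],1]]}}

```text
t: 26.97
ee_pos: [502.9, 166.9, 110.0]
orientation: [2.221, 2.221, 0.001]
ft_force: [-0.9, -0.7, 4.2]
width: 33.5
```

Call:
{"op": "carry_out", "data": {"rows": [[[0,0,0],[0,0,0],0.5],[[0,0,0],[0,0,0],0.4],[[0,0,0],[0,0,0],0.35],[[0,0,0],[0,0,0],0.35],[[0,0,-0.008],[0,0,0],0.35],[[0,0,-0.015],[0,0,0],0.35],[[0,0,-0.025],[0,0,0],0.35],[[0,0,-0.03],[0,0,0],0.35],[[0,0,-0.03],[0,0,0],0.35],[[0,0,-0.01],[0,0,0],0.35],[[0,0,0],[0,0,0],0.35]]}}

```text
t: 27.88
ee_pos: [504.5, 167.3, 230.9]
orientation: [2.219, 2.219, 0.008]
ft_force: [0.6, 0.1, 0.2]
width: 57.0
```

Call:
{"op": "carry_out", "data": {"rows": [[[-0.015,0,0],[0,0,0],0.35],[[-0.03,0,0],[0,0,0],0.35],[[-0.035,0,0],[0,0,0],0.35],[[-0.035,0,0],[0,0,0],0.35],[[-0.035,0,0],[0,0,0],0.35],[[-0.035,0,0],[0,0,0],0.35],[[-0.035,0,0],[0,0,0],0.35],[[-0.035,0,0],[0,0,0],0.35],[[-0.035,0,0],[0,0,0],0.35],[[-0.025,0,0],[0,0,0],0.35],[[-0.015,0,0],[0,0,0],0.35],[[0,0,0],[0,0,0],0.35]]}}

```text
t: 28.88
ee_pos: [501.8, -165.6, 226.0]
orientation: [-2.224, -2.217, 0.002]
ft_force: [-0.2, -0.5, -0.7]
width: 57.2
```

```bash
python3 - <<'E'
from h import *
o=readout.get_obs();e=o["ee_pos"];print(o["t"],e,o["width"],o["ft_force"])
a=np.linspace(0,2*np.pi,24)
C=np.c_[502.4+112*np.cos(a),166.2+112*np.sin(a)]
for n,(x,y,w,h,s) in {"scene":(170,110,180,150,4.4),"top":(190,160,180,160,4)}.items():
    crop(n,x,y,w,h,s,f"pics/j_{n}.png",pts=list(proj(n,np.c_[C,np.full(24,99.)]))+list(proj(n,[[502.4,166.2,133]])))
E
```

```text
28.8833 [ 501.83888474 -165.62475095  225.99826995] 57.245783034070605 [-0.22381479 -0.54374515 -0.6573397 ]
```

View pics/j_scene.png

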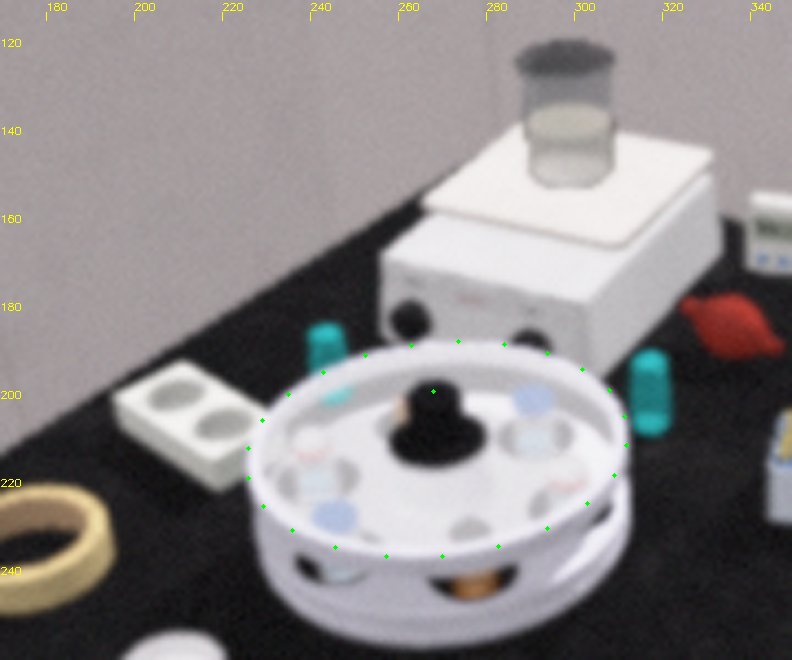

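View pics/j_top.png

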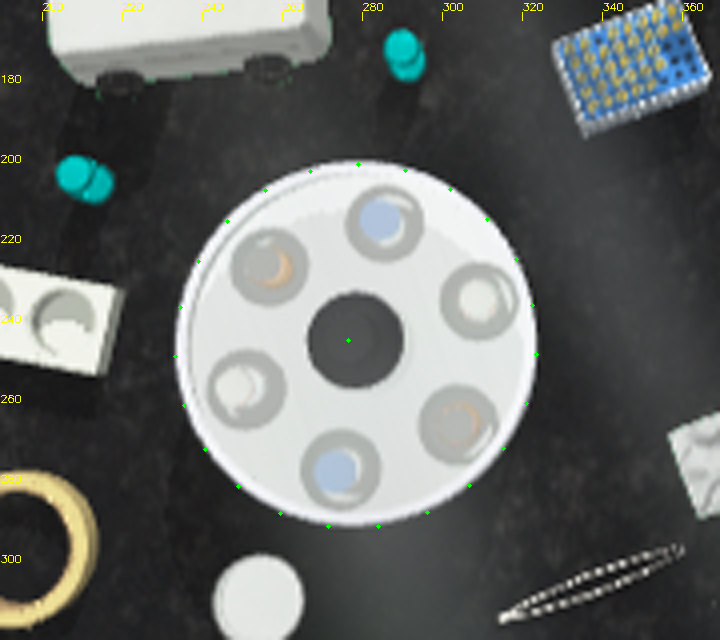

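```bash
python3 - <<'E'
from h import *
crop("top",150,50,440,300,1.8,"pics/k.png")
E
```

```text
(no output)
```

View pics/k.png

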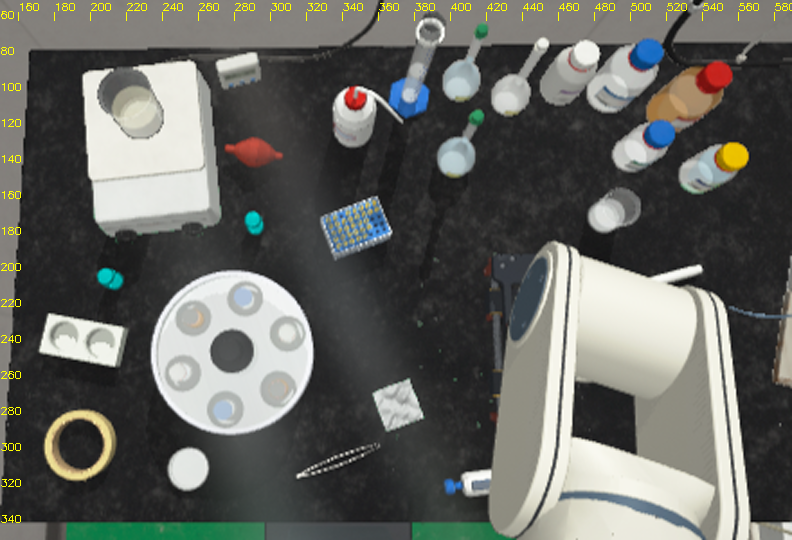

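The flask still stands (bulb at about px 403,136), the twins face each other, the lid is on, and the arm is clear.

```bash
python3 -c "
from workcell import close_job; print(close_job())"
```

```text
the job is handed in; nothing more can be done
None
```

The rotor is balanced, the lid is on, and the job was handed in at about 29 s of the 96 s allowed.

- **Vials:** I parked one white vial in the stand. Then I moved a blue vial into its bore, an amber one into the blue's bore, and the white one into the amber's bore. That was four moves, and three vials never moved. The last pictures show black facing black, white facing white and blue facing blue, all standing down in their bores.
- **Lid:** I picked it up by the knob and lowered it over the stud. It touched the hub at the expected height, with the tool at 110 mm and about 4 N of contact force. After release, its rim matched the predicted level outline to within about a pixel in both cameras.
- **Surroundings:** The flask still stands where it was and the turquoise look-alikes were not touched. The forces I saw between moves stayed below 5 N. The arm ended clear of everything.

No check failed or disagreed. The vials' seating was judged from the pictures and release heights, not measured directly.

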